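Put the sanding drums back on their own bases

TASK

The three sanding drums stand on each other's bases. Using the empty square base as the halfway spot for one of them, move them round until the small drum stands on the small round base, the middle drum on the middle one and the large drum on the large one, each upright over its spigot and resting flat on the board, with the square base empty again. Do not push away or knock over the wax tin or the screw jar.

Things in the scene. Friction and masses are not known exactly. Their poses are not given: they have to be found in the camera images.
- drum_small_center (a point): The small sanding drum: an upright round sleeve, brown abrasive outside and black rubber inside, 32 mm in diameter and 50 mm high, about 60 g, with a 22 mm bore right through it. The point is its centre, half-way up (25 mm above its underside); z is its axis. At the start it stands upright over the spigot of a wrong base, with its centre 37 mm above the bench.
- drum_middle_center (a point): The middle sanding drum: an upright round sleeve, brown abrasive outside and black rubber inside, 46 mm in diameter and 50 mm high, about 110 g, with a 22 mm bore right through it. The point is its centre, half-way up (25 mm above its underside); z is its axis. At the start it stands upright over the spigot of a wrong base, with its centre 37 mm above the bench.
- drum_large_center (a point): The large sanding drum: an upright round sleeve, brown abrasive outside and black rubber inside, 60 mm in diameter and 50 mm high, about 180 g, with a 22 mm bore right through it. The point is its centre, half-way up (25 mm above its underside); z is its axis. At the start it stands upright over the spigot of a wrong base, with its centre 37 mm above the bench.
- base_small: The small round base, the place of the small drum: a white melamine-faced board disc 76 mm in diameter and 12 mm thick, fixed to the bench, with an upright tapered aluminium spigot in its middle (18 mm thick at the foot, narrowing to 6 mm at the rounded top, which stands 48 mm above the bench). A drum slides loosely over the spigot until it rests flat on the disc, its centre then 37 mm above the bench. Origin: middle of the disc's underside, at bench height; z up.
- base_middle: The middle round base, the place of the middle drum: a white melamine-faced board disc 94 mm in diameter and 12 mm thick, fixed to the bench, with an upright tapered aluminium spigot in its middle (18 mm thick at the foot, narrowing to 6 mm at the rounded top, which stands 48 mm above the bench). A drum slides loosely over the spigot until it rests flat on the disc, its centre then 37 mm above the bench. Origin: middle of the disc's underside, at bench height; z up.
- base_large: The large round base, the place of the large drum: a white melamine-faced board disc 112 mm in diameter and 12 mm thick, fixed to the bench, with an upright tapered aluminium spigot in its middle (18 mm thick at the foot, narrowing to 6 mm at the rounded top, which stands 48 mm above the bench). A drum slides loosely over the spigot until it rests flat on the disc, its centre then 37 mm above the bench. Origin: middle of the disc's underside, at bench height; z up.
- base_spare: The spare base, the only square one, empty at the start: a white melamine-faced board square 90 x 90 mm and 12 mm thick, fixed to the bench, with the same tapered spigot as the round bases; a drum resting on it has its centre 37 mm above the bench. Origin: middle of its underside, at bench height; z up.
- wax_tin_center (a point): A closed plain metal tin, 60 mm in diameter and 60 mm high, standing loose among the bases; not to be disturbed. The point is its centre, half-way up; z is its axis.
- screw_jar_center (a point): A closed amber glass jar with a steel cap, 56 mm in diameter and 70 mm high, standing loose among the bases; not to be disturbed. The point is its centre, half-way up; z is its axis.
Things that resemble listed ones, but are neither listed nor needed, are in the scene too. What is shaped like the base_spare but purple is not meant.

How it is judged:
On the way:
1. one of the drums stands, released, on the spigot of the square spare base (((horizontal distance between drum_small_center and base_spare below 0.008 m and z of drum_small_center in the frame of base_spare between 0.032 and 0.042 m and angle between drum_small_center's own z axis and vertical below 0.12 rad and contact force between the fingers and drum_small below 0.1 N) or (horizontal distance between drum_middle_center and base_spare below 0.008 m and z of drum_middle_center in the frame of base_spare between 0.032 and 0.042 m and angle between drum_middle_center's own z axis and vertical below 0.12 rad and contact force between the fingers and drum_middle below 0.1 N) or (horizontal distance between drum_large_center and base_spare below 0.008 m and z of drum_large_center in the frame of base_spare between 0.032 and 0.042 m and angle between drum_large_center's own z axis and vertical below 0.12 rad and contact force between the fingers and drum_large below 0.1 N))), for 0.2 s.
At the end, for the whole second after the job is handed in: Each drum stands released and at rest on the round base of its own size: its centre within 8 mm of the spigot's axis seen from above and 32 to 42 mm above the base's underside (37 mm when flat on the board), its axis within 0.12 rad of upright (horizontal distance between drum_small_center and base_small below 0.008 m and z of drum_small_center in the frame of base_small between 0.032 and 0.042 m and angle between each of drum_small_center, drum_middle_center, drum_large_center's own z axis and vertical below 0.12 rad and contact force between the fingers and drum_small below 0.1 N and linear speed of each of drum_small, drum_middle, drum_large below 0.02 m/s and horizontal distance between drum_middle_center and base_middle below 0.008 m and z of drum_middle_center in the frame of base_middle between 0.032 and 0.042 m and contact force between the fingers and drum_middle below 0.1 N and horizontal distance between drum_large_center and base_large below 0.008 m and z of drum_large_center in the frame of base_large between 0.032 and 0.042 m and contact force between the fingers and drum_large below 0.1 N); the robot touches nothing.
It fails at once if the wax tin is pushed more than 25 mm or tipped over (distance of wax_tin_center from where it was at the start of the episode above 0.025 m or angle between wax_tin_center's own z axis and vertical above 0.5 rad).
It fails at once if the screw jar is pushed more than 25 mm or tipped over (distance of screw_jar_center from where it was at the start of the episode above 0.025 m or angle between screw_jar_center's own z axis and vertical above 0.5 rad).
It also fails if it takes over 96 s, if anything falls off the work surface, if the arm or the gripper's body presses on something with over 40 N, if the wrist force passes 120 N, or if a joint passes its speed limit or range.

ROBOT

A 6-joint arm with a two-finger parallel gripper is mounted at the origin on the work surface. World frame = base frame: x ahead of the robot, y to its left, z up, the work surface at z = 0. Lengths are in m, angles in rad, forces in N, time in s.
With the tool pointing down it reaches from about 0.425 to 0.95 m from the base axis. Payload 3.5 kg.
Tool frame: the origin (TCP) lies on the centre line of the jaws, within the pads' length; the fingertips stand 14 mm ahead of it and the grasp point (between the pads) lies 5 mm behind it (ctrl.finger_overhang is the distance from the TCP to the fingertips, in m); z points along the fingers, y is the line along which they close (so a half turn about z gives the same grasp; the last joint's range is limited). The gripper opens to 85 mm and grips with 20 to 120 N. Pads are 22 mm wide; open, the fingers measure 114 mm over their backs; the gripper's body (76 mm by 85 mm) begins 54 mm behind the grasp point. The pads swing forward as they close: fully open they stand 13 mm farther back than shut.
Start: joints at [-1.421, 0.286, 1.577, -0, 1.279, -0.15], TCP at [0.199, -0.645, 0.245] pointing down, gripper open.
Joint ranges: [-2.77, 2.77], [-0.9, 2.22], [0.21, 2.48], [-1.53, 4.67], [0.24, 2.81], [-2.84, 2.84]. Speed limits (rad/s): [2.79, 2.79, 3.14, 3.14, 3.14, 3.14].

INTERFACE

Orientations are given as a unit quaternion [x, y, z, w].
In Python, from plant import ctrl gives the robot as it stands.
- The arm moves only by the tool send_rows, never from a script. Its argument "moves" is text: rows parted by semicolons, each of 7 numbers parted by spaces: the turn, a rotation vector about the tool's x, y, z in units of 360 degrees (1.0 is 360 degrees), then the shift along the tool's x, y, z in units of 20 cm (1.0 is 20 cm), then the gripper's target within -1 to 1 (fully open at 1, half-way at 0, shut at -1). A call has 1 to 12 rows; each row is the pose to reach, as a shift and turn from the pose commanded when the call began, along the tool's axes at that moment, turning the shorter way round; what a row does not reach only later rows make up. A row lasts 1/8 s, in which the tool goes at most 62.5 mm and 10.7 degrees, less where a joint would pass 70% of its speed; a pose out of reach is approached as far as the arm can. A call with a number of a shift or a turn outside -1 to 1 is refused whole. A call with a gripper value outside its range is refused whole. The fingers move at their own pace and stop on an object; "newtons" is the grip in N (left out, the last holds). Time passes only in rows, so rows that repeat a pose let the fingers close. It gives the time, the measured TCP pose, the force, the opening and the grip force at its end, in the units of the state.
- ctrl.get_state(): the state, without advancing time (a new reading comes with each control period).
- ctrl.read_camera(name): name is "scene" or "top" or "wrist"; returns a dict with "image" (384x512x3 uint8, red, green, blue), "fovy" (degrees; the focal length in pixels is half the picture's height over the tangent of half this angle, whatever the lens; pixels are square), "cx", "cy" (the principal point, pixels), "extrinsics" (4x4, takes a point from camera to world coordinates). Camera axes: x right, y up, looking along -z (the intrinsics and any distortion apply to the point x, -y, -z); pixel columns grow to the right and rows downward; lengths in m; the calibration is good to about 2 mm. The wrist camera is an equidistant fisheye: a pixel r from the principal point sees the ray r / f radians off the axis. A picture is of the moment at which its call begins. There is no depth.
- ctrl.sign_off(): hands the job in; it is judged then, once.
The state is a dict: "time": time; "qpos": joint angles; "dq": joint speeds; "joint_efforts": joint torques, N m; "eef_pos": TCP position; "tcp_rot": TCP orientation; "contact_force": force on the tool from outside, world axes, zero at the start; "wrist_torque": the same for the moment, N m; "opening": opening from 0.0 (shut) to 1.0 (fully open); "finger_force": force on a finger pad.
Only numpy, scipy, OpenCV 4.12 (cv2) and the standard library are available. Lean on these libraries where they do the work, as an engineer would, in place of code of your own. Each camera call takes 0.05 s, during which the arm holds its last target. There are 200 camera calls.

## Working session

There is one attempt and no reset: what is moved stays moved. The work goes in short steps, Python scripts to look and compute and a tool call to move; the robot and the scene stay as the last step left them, time stands still between calls to the robot, and variables do not carry over. Pictures are saved under pics/ and viewed, at most 14 in all, crops included, and the job is handed in when it is done.

Besides the shell and the picture viewer there is one more tool, called after "Emit:" as name(argument=value, ...), one argument or row to a line, values as JSON. send_rows: Moves the arm, as the interface text tells. Its arguments: {"type":"object","properties":{"moves":{"type":"string"},"newtons":{"type":"number"}},"required":["moves"]}

```bash
mkdir -p pics; ls
python3 - <<'E'
from plant import ctrl
import cv2,numpy as np
for n in ("scene","top","wrist"):
    c=ctrl.read_camera(n); cv2.imwrite(f"pics/{n}0.png",c["image"][:,:,::-1])
    print(n,c["fovy"],c["cx"],c["cy"],np.round(c["extrinsics"],3).tolist())
s=ctrl.get_state(); print(s, ctrl.finger_overhang)
E
```

```text
pics
scene 52.22581491015099 255.45643337616445 181.3137140331442 [[0.29, -0.553, 0.781, 1.352], [0.957, 0.165, -0.239, -0.291], [0.003, 0.817, 0.577, 0.639], [0.0, 0.0, 0.0, 1.0]]
top 56.49483556687428 262.5571084596878 187.23822694299832 [[0.013, 0.997, -0.078, 0.45], [-1.0, 0.012, -0.007, -0.043], [-0.006, 0.078, 0.997, 0.886], [0.0, 0.0, 0.0, 1.0]]
wrist 65.70646984690485 251.27516929546684 190.93821465690777 [[0.295, 0.909, 0.293, 0.275], [-0.955, 0.282, 0.089, -0.621], [-0.001, -0.306, 0.952, 0.372], [0.0, 0.0, 0.0, 1.0]]
{'time': 0.15, 'qpos': array([-1.42101401e+00,  2.87039863e-01,  1.57784133e+00,  2.88384774e-05,
        1.27857181e+00, -1.50056360e-01]), 'dq': array([ 0.00072492, -0.00171109, -0.00463229, -0.00054026,  0.00032978,
       -0.00083037]), 'joint_efforts': array([ 9.09272894e-04, -4.06600821e+01, -2.93139839e+01, -1.35163373e-04,
        3.98919306e-03, -6.43650722e-06]), 'eef_pos': array([ 0.19929824, -0.64440727,  0.24421275]), 'tcp_rot': array([ 9.88783323e-01,  1.49354192e-01,  1.39315244e-05, -9.30172000e-04]), 'contact_force': array([-0.01762926,  0.67530747,  0.9542575 ]), 'wrist_torque': array([-0.01648696, -0.06062511, -0.02033735]), 'finger_force': 0.0, 'opening': 0.9999169609721722} 0.014
```

View pics/top0.png

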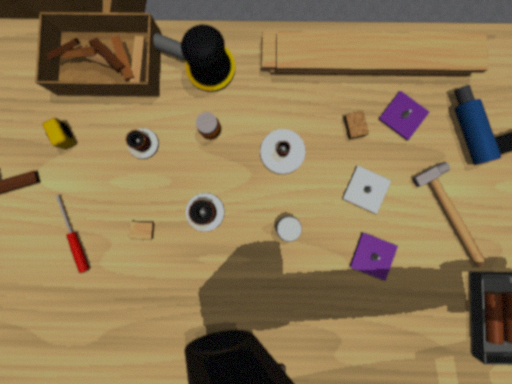

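View pics/scene0.png

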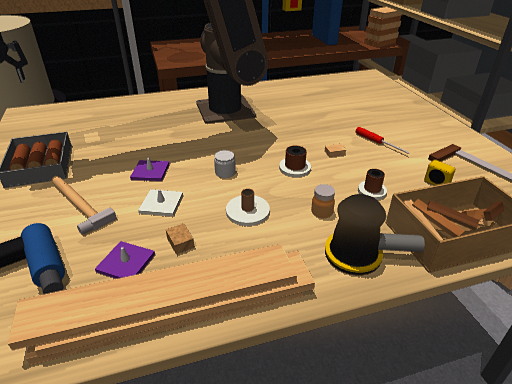

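Top view: large base (283,150) with the small drum, middle base (204,212) with the large drum, and small base (142,142) with the middle drum. Candidates for the spare base: white square (367,189), purple squares (404,114) and (374,256); the white one fits the description. Jar (208,125), tin (288,229).

```bash
cat > h.py <<'E'
from plant import ctrl
import cv2,numpy as np
from scipy.optimize import least_squares
def ray(c,u,v):
    u=np.asarray(u,float);v=np.asarray(v,float)
    f=192/np.tan(np.radians(c["fovy"])/2)
    x=(u-c["cx"])/f; y=(v-c["cy"])/f
    if c.get("fish"):
        r=np.hypot(x,y)+1e-9; s=np.sin(r)/r
        d=np.stack([x*s,-y*s,-np.cos(r)],-1)
    else: d=np.stack([x,-y,-np.ones_like(x)],-1)
    return d@c["extrinsics"][:3,:3].T
def plane(c,u,v,z):
    d=ray(c,u,v); o=c["extrinsics"][:3,3]
    return (o+d*((z-o[2])/d[...,2])[...,None])[...,:2]
def cam(n):
    c=ctrl.read_camera(n); c["fish"]=n=="wrist"; return c
def circ(p,r=None):
    m=p.mean(0)
    if r: return least_squares(lambda q:np.hypot(*(p-q).T)-r,m,loss="soft_l1",f_scale=.001).x
    return least_squares(lambda q:np.hypot(*(p-q[:2]).T)-q[2],[*m,.03],loss="soft_l1",f_scale=.001).x
E
python3 - <<'E'
from h import *
c=cam("top"); im=c["image"]
cv2.imwrite("pics/crop1.png",cv2.resize(im[80:280,100:420],(800,500),interpolation=cv2.INTER_CUBIC)[:,:,::-1])
hsv=cv2.cvtColor(im,cv2.COLOR_RGB2HSV)
m=((hsv[...,1]<45)&(hsv[...,2]>150)).astype(np.uint8)
n,l,st,ce=cv2.connectedComponentsWithStats(m)
for i in range(1,n):
    if st[i,4]<150: continue
    ct=max(cv2.findContours((l==i).astype(np.uint8),0,2)[0],key=len)
    h=cv2.convexHull(ct)[:,0]
    p=plane(c,h[:,0],h[:,1],.012)
    print(st[i],np.round(p.mean(0),4),"circ",np.round(circ(p),4))
    if 330<ce[i,0]<400:
        r=cv2.minAreaRect((p*1000).astype(np.float32)); print(r)
for n,u,v,z in(("jar",208,121,.07),("tin",289,228,.06)): print(n,plane(c,u,v,z))
E
```

```text
[130 129  28  29 250] [0.6208 0.2541] circ [0.6251 0.2627 0.0361]
[ 260  129   45   45 1355] [ 0.6109 -0.0817] circ [ 0.6088 -0.0843  0.0555]
[ 344  166   47   48 1272] [ 0.5144 -0.2961] circ [ 0.5142 -0.2915  0.058 ]
((516.1847534179688, -291.665283203125), (89.5870590209961, 90.01496887207031), 66.05845642089844)
[186 193  38  38 484] [0.4554 0.1051] circ [0.4567 0.1043 0.0464]
[278 218  24  23 434] [ 0.4192 -0.1047] circ [ 0.4176 -0.1027  0.0282]
jar [0.66636913 0.09207969]
tin [ 0.42107621 -0.0986183 ]
```

View pics/crop1.png

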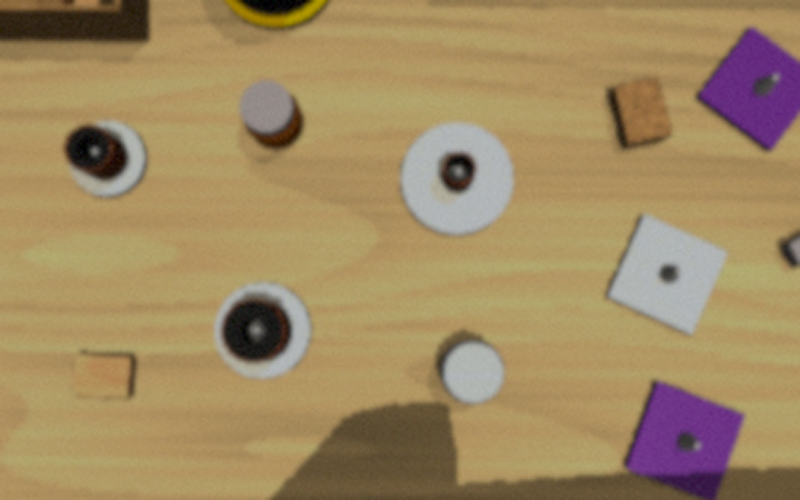

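Emit:
send_rows(
  moves="0 0 0.0239 0.25 -0.25 0 1;0 0 0.0477 0.5 -0.5 0 1;0 0 0.0477 0.75 -0.75 0 1;0 0 0.0477 1 -1 0 1;0 0 0.0477 1 -1 0 1",
)

```text
time: 0.82
eef_pos: [0.3323, -0.392, 0.2451]
tcp_rot: [1.0, 0.001, 0.0, -0.0]
contact_force: [-0.4, 0.3, -0.0]
opening: 1.002
finger_force: 0.0
```

Emit:
send_rows(
  moves="0 0 0 0.3 -0.15 0 1;0 0 0 0.6 -0.32 0 1;0 0 0 0.92 -0.5 0 1;0 0 0 0.92 -0.5 0 1;0 0 0 0.92 -0.5 0 1",
)

```text
time: 1.45
eef_pos: [0.5159, -0.294, 0.2449]
tcp_rot: [1.0, 0.001, -0.001, -0.0]
contact_force: [-1.0, -0.2, 0.2]
opening: 1.001
finger_force: 0.0
```

Run:
```python
from h import *
import pickle
c=cam("wrist"); pickle.dump(c,open("w1.pkl","wb")); cv2.imwrite("pics/w1.png",c["image"][:,:,::-1]); print(ctrl.get_state()["eef_pos"])
```

```text
[ 0.51496718 -0.29479779  0.24489305]
```

View pics/w1.png

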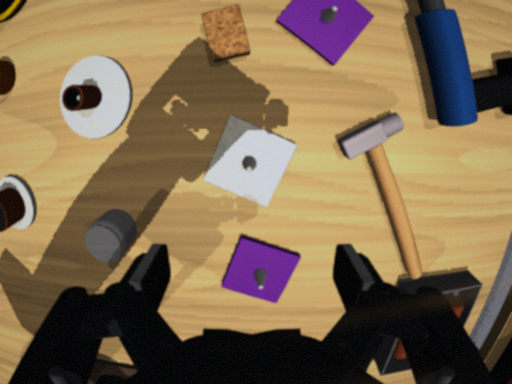

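Wrist picture: spare base spigot tip at (249,162), large base disc around (96,97), small drum top at (70,97).

Run:
```python
from h import *
import pickle
c=pickle.load(open("w1.pkl","rb")); im=c["image"]
print("spig",plane(c,249,161,.046), plane(c,250,164,.02))
q=np.array([[238,116],[296,147],[265,206],[205,178]]); p=plane(c,q[:,0],q[:,1],.012);print(p.mean(0),np.linalg.norm(np.diff(p,axis=0),axis=1))
a=np.array([[96,55],[131,95],[93,137],[62,85],[120,66],[125,117],[68,120]]);print("L",circ(plane(c,a[:,0],a[:,1],.012)))
```

```text
spig [ 0.52518789 -0.29150875] [ 0.51586641 -0.29255055]
[ 0.5160213  -0.29369753] [0.08065731 0.08616104 0.08540215]
L [ 0.60925438 -0.0870505   0.055042  ]
```

Emit:
send_rows(
  moves="0 0 0 0.12 -0.3 0 1;0 0 0 0.24 -0.6 0.1 1;0 0 0 0.36 -0.9 0.2 1;0 0 0 0.465 -1 0.3 1;0 0 0 0.465 -1 0.4 1;0 0 0 0.465 -1 0.4 1",
)

```text
time: 2.25
eef_pos: [0.6061, -0.0959, 0.1629]
tcp_rot: [1.0, -0.001, -0.003, -0.0]
contact_force: [-0.1, 0.2, -0.1]
opening: 1.0
finger_force: 0.0
```

Run:
```python
from h import *
import pickle
c=cam("wrist"); pickle.dump(c,open("w2.pkl","wb")); cv2.imwrite("pics/w2.png",c["image"][:,:,::-1]); print(ctrl.get_state()["eef_pos"])
```

```text
[ 0.60703571 -0.09640811  0.16453977]
```

View pics/w2.png

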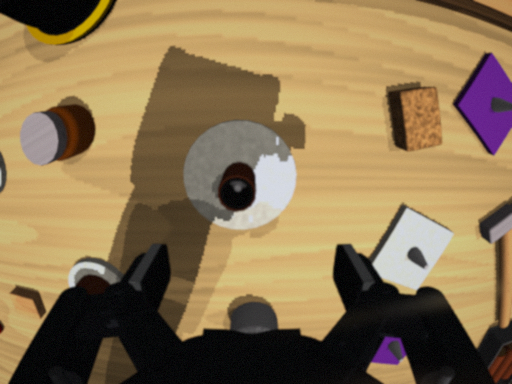

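Run:
```python
from h import *
import pickle
c=pickle.load(open("w2.pkl","rb"))
print("drum",plane(c,237.5,191,.062)); s=np.array([[219,190],[256,190],[237,210]]);print(circ(plane(c,s[:,0],s[:,1],.062),.016))
a=np.array([[240,120],[296,175],[243,230],[183,172],[278,136],[203,215],[283,210],[202,133]]);print("L",circ(plane(c,a[:,0],a[:,1],.012)))
```

```text
drum [ 0.61135713 -0.08471399]
[ 0.61063358 -0.08468863]
L [ 0.60877317 -0.08396509  0.05565927]
```

Emit:
send_rows(
  moves="0 0 0 0.01 -0.055 0 1;0 0 0 0.01 -0.055 0.2 1;0 0 0 0.01 -0.055 0.4 1;0 0 0 0.01 -0.055 0.55 1;0 0 0 0.01 -0.055 0.615 1;0 0 0 0.01 -0.055 0.615 1;0 0 0 0.01 -0.055 0.615 -1;0 0 0 0.01 -0.055 0.615 -1;0 0 0 0.01 -0.055 0.615 -1;0 0 0 0.01 -0.055 0.615 -1;0 0 0 0.01 -0.055 0.615 -1;0 0 0 0.01 -0.055 0.615 -1",
  newtons=40,
)

```text
time: 3.8
eef_pos: [0.6111, -0.0839, 0.0435]
tcp_rot: [1.0, 0.0, 0.001, 0.0]
contact_force: [-0.5, 0.2, 6.5]
opening: 0.362
finger_force: 40.0
```

Emit:
send_rows(
  moves="0 0 0 0 0 -0.1 -1;0 0 0 0 0 -0.25 -1;0 0 0 0 0 -0.4 -1;0 0 0 -0.1 0.2 -0.4 -1;0 0 0 -0.2 0.4 -0.4 -1;0 0 0 -0.3 0.6 -0.4 -1;0 0 0 -0.4 0.8 -0.4 -1;0 0 0 -0.47 1 -0.4 -1;0 0 0 -0.47 1 -0.4 -1;0 0 0 -0.47 1 -0.4 -1",
)

```text
time: 5.05
eef_pos: [0.5163, -0.2834, 0.1225]
tcp_rot: [1.0, -0.0, -0.0, -0.0]
contact_force: [-0.7, 0.3, -1.3]
opening: 0.359
finger_force: 39.8
```

Run:
```python
from h import *
import pickle
c=cam("wrist"); pickle.dump(c,open("w3.pkl","wb")); cv2.imwrite("pics/w3.png",c["image"][:,:,::-1]); print(ctrl.get_state()["eef_pos"])
```

```text
[ 0.51645926 -0.28290253  0.12241939]
```

View pics/w3.png

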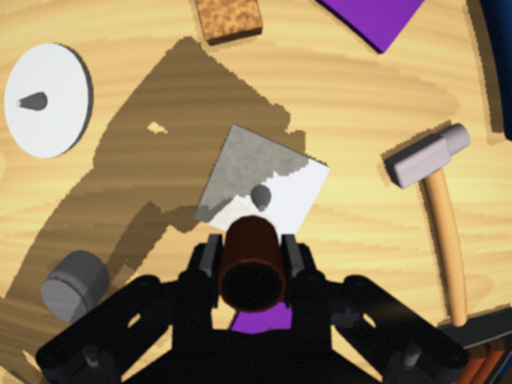

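Drum is held upright, rim centre about (252,284); spare spigot foot (261,186), tip about (262,206).

Run:
```python
from h import *
import pickle
c=pickle.load(open("w3.pkl","rb"))
print("foot",plane(c,260.5,190,.015),"tip",plane(c,263,208,.046))
print("corners",plane(c,np.array([235,329]),np.array([124,168]),.012))
s=np.array([[218,280],[286,280],[252,310]]);print("drum",circ(plane(c,s[:,0],s[:,1],.1415),.016))
```

```text
foot [ 0.52068407 -0.29104197] tip [ 0.51660905 -0.2920128 ]
corners [[ 0.57515934 -0.27036349]
 [ 0.53920426 -0.34894271]]
drum [ 0.51735615 -0.28366537]
```

Emit:
send_rows(
  moves="0 0 0 -0.005 0.044 0 -1;0 0 0 -0.005 0.044 0.1 -1;0 0 0 -0.005 0.044 0.2 -1;0 0 0 -0.005 0.044 0.3 -1;0 0 0 -0.005 0.044 0.36 -1;0 0 0 -0.005 0.044 0.395 -1;0 0 0 -0.005 0.044 0.395 -1",
)

```text
time: 5.98
eef_pos: [0.516, -0.2923, 0.0436]
tcp_rot: [1.0, -0.0, 0.0, -0.0]
contact_force: [2.3, 1.9, 0.6]
opening: 0.363
finger_force: 39.9
```

Emit:
send_rows(
  moves="0 0 0 0 0 0 0.2;0 0 0 0 0 0 0.5;0 0 0 0 0 0 1;0 0 0 0 0 0 1;0 0 0 0 0 0 1;0 0 0 0 0 -0.15 1;0 0 0 0 0 -0.4 1;0 0 0 0 0 -0.7 1;0 0 0 0 0 -0.7 1",
)

```text
time: 7.1
eef_pos: [0.5184, -0.2949, 0.1906]
tcp_rot: [1.0, 0.0, 0.005, 0.004]
contact_force: [0.5, 0.5, 0.5]
opening: 0.998
finger_force: 0.0
```

Run:
```python
from h import *
import pickle
c=cam("wrist"); pickle.dump(c,open("w4.pkl","wb")); cv2.imwrite("pics/w4.png",c["image"][:,:,::-1]); print(ctrl.get_state()["eef_pos"])
```

```text
[ 0.51680391 -0.29366102  0.18692647]
```

View pics/w4.png

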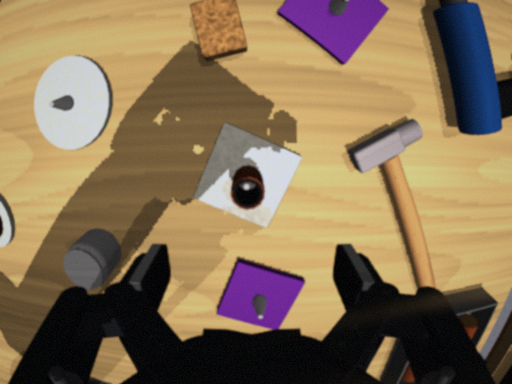

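Small drum stands seated on the white square base (248,187).

Emit:
send_rows(
  moves="0 0 0 0 -0.25 0 1;0 0 0 0 -0.5 0 1;0 0 0 0 -0.75 0 1;0 0 0 0 -1 0 1",
)

```text
time: 7.65
eef_pos: [0.514, -0.0906, 0.1812]
tcp_rot: [1.0, -0.0, -0.002, -0.001]
contact_force: [0.2, -0.5, 0.1]
opening: 1.002
finger_force: 0.0
```

Emit:
send_rows(
  moves="0 0 0 -0.07 -0.25 0 1;0 0 0 -0.15 -0.5 0 1;0 0 0 -0.22 -0.75 0 1;0 0 0 -0.29 -0.98 0 1;0 0 0 -0.29 -0.98 0 1;0 0 0 -0.29 -0.98 0 1",
)

```text
time: 8.4
eef_pos: [0.4568, 0.1032, 0.1822]
tcp_rot: [1.0, 0.0, -0.001, 0.0]
contact_force: [-0.3, 0.2, 0.1]
opening: 0.998
finger_force: 0.0
```

Run:
```python
from h import *
import pickle
c=cam("wrist"); pickle.dump(c,open("w5.pkl","wb")); cv2.imwrite("pics/w5.png",c["image"][:,:,::-1]); print(ctrl.get_state()["eef_pos"])
```

```text
[0.45722229 0.10271033 0.18246233]
```

View pics/w5.png

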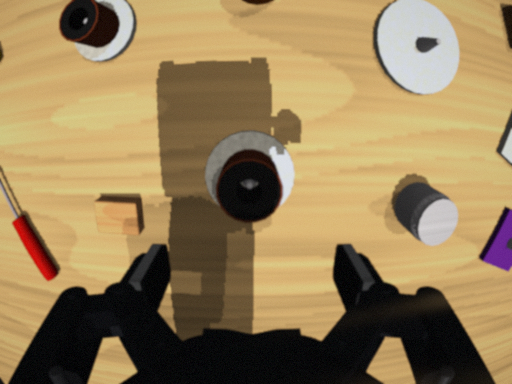

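Large drum rim: left (217,185), right (283,185), bottom (249,222); middle disc around it from (205,170) to (294,172), top (249,130).

Run:
```python
from h import *
import pickle
c=pickle.load(open("w5.pkl","rb"))
s=np.array([[217,187],[283,187],[249,222],[229,213],[271,213]]);print("drum",circ(plane(c,s[:,0],s[:,1],.062),.03))
a=np.array([[249,131],[294,174],[205,174],[222,141],[277,141]]);print("M",circ(plane(c,a[:,0],a[:,1],.012),.047))
a=np.array([[80,58],[135,20],[108,60],[128,45]]);print("S",circ(plane(c,a[:,0],a[:,1],.012),.038))
```

```text
drum [0.45756421 0.10421667]
M [0.45553973 0.10486808]
S [0.62143173 0.26174157]
```

Emit:
send_rows(
  moves="0 0 0 0 -0.008 0.2 1;0 0 0 0 -0.008 0.4 1;0 0 0 0 -0.008 0.55 1;0 0 0 0 -0.008 0.67 1;0 0 0 0 -0.008 0.725 1;0 0 0 0 -0.008 0.725 1;0 0 0 0 -0.008 0.725 -1;0 0 0 0 -0.008 0.725 -1;0 0 0 0 -0.008 0.725 -1;0 0 0 0 -0.008 0.725 -1;0 0 0 0 -0.008 0.725 -1",
  newtons=60,
)

```text
time: 9.82
eef_pos: [0.4589, 0.1051, 0.04]
tcp_rot: [1.0, 0.0, 0.002, 0.0]
contact_force: [-0.1, -0.9, 5.8]
opening: 0.686
finger_force: 65.0
```

Emit:
send_rows(
  moves="0 0 0 0 0 -0.1 -1;0 0 0 0 0 -0.25 -1;0 0 0 0 0 -0.4 -1;0 0 0 0.1 0.13 -0.4 -1;0 0 0 0.25 0.3 -0.4 -1;0 0 0 0.4 0.5 -0.4 -1;0 0 0 0.55 0.7 -0.4 -1;0 0 0 0.7 0.85 -0.4 -1;0 0 0 0.76 0.948 -0.4 -1;0 0 0 0.76 0.948 -0.4 -1;0 0 0 0.76 0.948 -0.4 -1",
)

```text
time: 11.2
eef_pos: [0.6081, -0.0834, 0.1176]
tcp_rot: [1.0, 0.0, -0.001, -0.001]
contact_force: [-0.3, -0.2, -1.7]
opening: 0.684
finger_force: 65.5
```

Run:
```python
from h import *
import pickle
c=cam("wrist"); pickle.dump(c,open("w6.pkl","wb")); cv2.imwrite("pics/w6.png",c["image"][:,:,::-1]); print(ctrl.get_state()["eef_pos"])
```

```text
[ 0.60817923 -0.0832128   0.11777692]
```

View pics/w6.png

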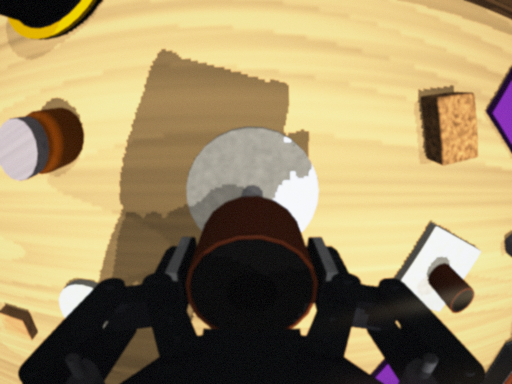

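Large drum held upright, rim centre about (252,282); the large disc spans (187,185)–(319,185), top (252,126), spigot at (252,192).

Run:
```python
from h import *
import pickle
c=pickle.load(open("w6.pkl","rb"))
s=np.array([[187,283],[316,283],[252,236],[215,248],[290,249]]);print("drum",circ(plane(c,s[:,0],s[:,1],.142),.03))
a=np.array([[252,126],[319,188],[187,188],[214,137],[292,138]]);print("L",circ(plane(c,a[:,0],a[:,1],.012),.056))
```

```text
drum [ 0.60443114 -0.08348384]
L [ 0.60979041 -0.08463193]
```

Emit:
send_rows(
  moves="0 0 0 0.012 0.005 0 -1;0 0 0 0.012 0.005 0.1 -1;0 0 0 0.012 0.005 0.2 -1;0 0 0 0.012 0.005 0.3 -1;0 0 0 0.012 0.005 0.36 -1;0 0 0 0.012 0.005 0.395 -1;0 0 0 0.012 0.005 0.395 -1",
)

```text
time: 12.12
eef_pos: [0.6123, -0.0857, 0.0401]
tcp_rot: [1.0, 0.0, 0.0, 0.0]
contact_force: [-2.4, 0.3, 2.0]
opening: 0.689
finger_force: 65.8
```

Emit:
send_rows(
  moves="0 0 0 0 0 0 0.6;0 0 0 0 0 0 0.8;0 0 0 0 0 0 1;0 0 0 0 0 0 1;0 0 0 0 0 -0.15 1;0 0 0 0 0 -0.4 1;0 0 0 0 0 -0.7 1;0 0 0 0 -0.25 -0.7 1;0 0 0 0 -0.5 -0.7 1;0 0 0 0 -0.75 -0.7 1;0 0 0 0 -0.87 -0.7 1",
)

```text
time: 13.5
eef_pos: [0.6113, 0.091, 0.1794]
tcp_rot: [1.0, 0.001, 0.0, -0.0]
contact_force: [-0.8, -0.1, -0.6]
opening: 1.002
finger_force: 0.0
```

Emit:
send_rows(
  moves="0 0 0 0.02 -0.25 0 1;0 0 0 0.04 -0.5 0 1;0 0 0 0.06 -0.75 0 1;0 0 0 0.063 -0.87 0 1;0 0 0 0.063 -0.87 0 1;0 0 0 0.063 -0.87 0 1",
)

```text
time: 14.25
eef_pos: [0.6243, 0.2613, 0.1791]
tcp_rot: [1.0, -0.0, -0.0, 0.0]
contact_force: [-0.4, -0.9, 0.1]
opening: 1.0
finger_force: 0.0
```

Run:
```python
from h import *
import pickle
c=cam("wrist"); pickle.dump(c,open("w7.pkl","wb")); 
t=cam("top"); cv2.imwrite("pics/w7.png",np.vstack([c["image"],t["image"]])[50:650,:,::-1]); print(ctrl.get_state()["eef_pos"])
```

```text
[0.62451633 0.26093537 0.17929207]
```

View pics/w7.png

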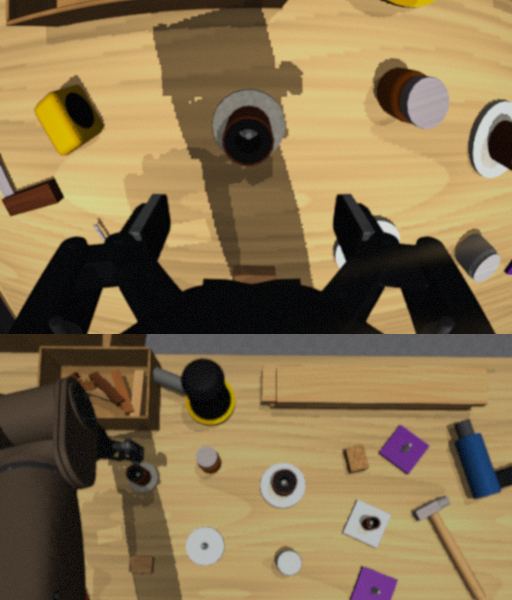

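Large drum sits central on the large base, and the middle base is empty. In the wrist image the middle drum's rim runs from (223,188) to (274,188), bottom (248,216); the disc spans 213–287, top row 139.

Run:
```python
from h import *
import pickle
c=pickle.load(open("w7.pkl","rb"))
s=np.array([[222.5,190],[274,190],[248,216]]);print("drum",circ(plane(c,s[:,0],s[:,1],.062),.023))
a=np.array([[249,140],[287,175],[213,175],[224,150],[275,148]]);print("S",circ(plane(c,a[:,0],a[:,1],.012),.038))
```

```text
drum [0.62423976 0.26382004]
S [0.62463466 0.26225219]
```

Emit:
send_rows(
  moves="0 0 0 0 -0.006 0.2 1;0 0 0 0 -0.006 0.4 1;0 0 0 0 -0.006 0.55 1;0 0 0 0 -0.006 0.65 1;0 0 0 0 -0.006 0.7 1;0 0 0 0 -0.006 0.7 1;0 0 0 0 -0.006 0.7 -1;0 0 0 0 -0.006 0.7 -1;0 0 0 0 -0.006 0.7 -1;0 0 0 0 -0.006 0.7 -1;0 0 0 0 -0.006 0.7 -1;0 0 0 0 -0.006 0.7 -1",
  newtons=50,
)

```text
time: 15.85
eef_pos: [0.6253, 0.2641, 0.0409]
tcp_rot: [1.0, 0.0, 0.001, -0.0]
contact_force: [-0.1, 0.3, 6.1]
opening: 0.519
finger_force: 51.9
```

Emit:
send_rows(
  moves="0 0 0 0 0 -0.1 -1;0 0 0 0 0 -0.25 -1;0 0 0 0 0 -0.4 -1;0 0 0 -0.15 0.14 -0.4 -1;0 0 0 -0.3 0.28 -0.4 -1;0 0 0 -0.45 0.43 -0.4 -1;0 0 0 -0.6 0.57 -0.4 -1;0 0 0 -0.75 0.71 -0.4 -1;0 0 0 -0.84 0.795 -0.4 -1;0 0 0 -0.84 0.795 -0.4 -1;0 0 0 -0.84 0.795 -0.4 -1",
)

```text
time: 17.23
eef_pos: [0.4569, 0.105, 0.1199]
tcp_rot: [1.0, -0.0, 0.001, -0.0]
contact_force: [0.1, -0.5, -0.6]
opening: 0.515
finger_force: 52.0
```

Run:
```python
from h import *
import pickle
c=cam("wrist"); pickle.dump(c,open("w8.pkl","wb")); cv2.imwrite("pics/w8.png",c["image"][:,:,::-1]); print(ctrl.get_state()["eef_pos"])
```

```text
[0.45710933 0.10510461 0.1198312 ]
```

View pics/w8.png

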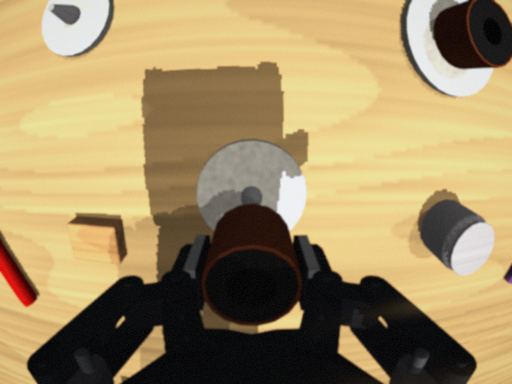

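Middle drum held upright (rim centre (252,282)), directly in line with the middle base's spigot (251,195); lowering.

Emit:
send_rows(
  moves="0 0 0 0 0 0.1 -1;0 0 0 0 0 0.2 -1;0 0 0 0 0 0.3 -1;0 0 0 0 0 0.36 -1;0 0 0 0 0 0.395 -1;0 0 0 0 0 0.395 -1",
)

```text
time: 18.02
eef_pos: [0.4574, 0.1049, 0.041]
tcp_rot: [1.0, 0.0, 0.001, -0.0]
contact_force: [0.7, -0.6, -1.5]
opening: 0.513
finger_force: 52.2
```

Emit:
send_rows(
  moves="0 0 0 0 0 0 0.4;0 0 0 0 0 0 0.7;0 0 0 0 0 0 1;0 0 0 0 0 0 1;0 0 0 0 0 -0.15 1;0 0 0 0 0 -0.4 1;0 0 0 0 0 -0.7 1;0 0 0 0.1 0.25 -0.7 1;0 0 0 0.2 0.5 -0.7 1;0 0 0 0.3 0.75 -0.7 1;0 0 0 0.3 1 -0.7 1",
)

```text
time: 19.4
eef_pos: [0.5172, -0.0972, 0.1806]
tcp_rot: [1.0, 0.0, 0.001, 0.0]
contact_force: [0.5, 0.9, -0.3]
opening: 0.998
finger_force: 0.0
```

Emit:
send_rows(
  moves="0 0 0 0 0.25 0 1;0 0 0 0 0.5 0 1;0 0 0 0 0.75 0 1;0 0 0 0 0.983 0 1;0 0 0 0 0.983 0 1;0 0 0 0 0.983 0 1",
)

```text
time: 20.15
eef_pos: [0.5161, -0.2914, 0.1798]
tcp_rot: [1.0, -0.0, -0.0, -0.001]
contact_force: [-0.4, 0.2, 0.4]
opening: 1.002
finger_force: 0.0
```

Run:
```python
from h import *
import pickle
c=cam("wrist"); pickle.dump(c,open("w9.pkl","wb")); 
t=cam("top"); cv2.imwrite("pics/w9.png",np.vstack([c["image"],t["image"]])[50:650,:,::-1]); print(ctrl.get_state()["eef_pos"])
```

```text
[ 0.51632778 -0.29062317  0.18002743]
```

View pics/w9.png

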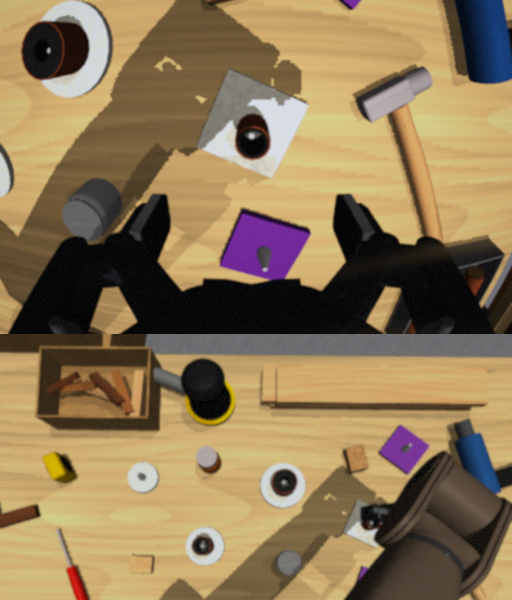

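Middle and large drums are seated, and the small base is empty at (142,477). The small drum's rim in the wrist image is about (252,190).

Run:
```python
from h import *
import pickle
c=pickle.load(open("w9.pkl","rb"))
s=np.array([[235,190],[270,190],[252,210]]);print("drum",circ(plane(c,s[:,0],s[:,1],.062),.016))
c=cam("top"); im=c["image"]
hsv=cv2.cvtColor(im,cv2.COLOR_RGB2HSV)
m=((hsv[...,1]<45)&(hsv[...,2]>150)).astype(np.uint8)
n,l,st,ce=cv2.connectedComponentsWithStats(m)
for i in range(1,n):
    if st[i,4]<200: continue
    ct=max(cv2.findContours((l==i).astype(np.uint8),0,2)[0],key=len); h=cv2.convexHull(ct)[:,0]
    print(st[i],np.round(circ(plane(c,h[:,0],h[:,1],.012)),4))
```

```text
drum [ 0.51429108 -0.29243914]
[196 113  20  19 299] [0.6791 0.107  0.0242]
[128 129  30  30 670] [0.6245 0.2632 0.0375]
[ 260  129   45   45 1002] [ 0.6087 -0.0841  0.0556]
[346 186  32  27 396] [ 0.4871 -0.2803  0.0386]
[186 193  38  38 772] [0.4565 0.1045 0.0465]
```

Emit:
send_rows(
  moves="0 0 0 -0.003 0.003 0.2 1;0 0 0 -0.003 0.003 0.4 1;0 0 0 -0.003 0.003 0.55 1;0 0 0 -0.003 0.003 0.65 1;0 0 0 -0.003 0.003 0.695 1;0 0 0 -0.003 0.003 0.695 1;0 0 0 -0.003 0.003 0.695 -1;0 0 0 -0.003 0.003 0.695 -1;0 0 0 -0.003 0.003 0.695 -1;0 0 0 -0.003 0.003 0.695 -1;0 0 0 -0.003 0.003 0.695 -1;0 0 0 -0.003 0.003 0.695 -1",
  newtons=40,
)

```text
time: 21.8
eef_pos: [0.5162, -0.2926, 0.0422]
tcp_rot: [1.0, -0.0, 0.0, 0.0]
contact_force: [-1.0, 2.7, 6.7]
opening: 0.368
finger_force: 39.8
```

Emit:
send_rows(
  moves="0 0 0 0 0 -0.1 -1;0 0 0 0 0 -0.25 -1;0 0 0 0 0 -0.45 -1;0 0 0 0 -0.15 -0.5 -1;0 0 0 0 -0.35 -0.5 -1;0 0 0 0 -0.55 -0.5 -1;0 0 0 0 -0.75 -0.5 -1;0 0 0 0 -1 -0.5 -1",
)

```text
time: 22.8
eef_pos: [0.5156, -0.0919, 0.1423]
tcp_rot: [1.0, -0.0, 0.0, 0.001]
contact_force: [0.3, 0.2, 0.4]
opening: 0.36
finger_force: 40.5
```

Emit:
send_rows(
  moves="0 0 0 0.05 -0.2 0 -1;0 0 0 0.1 -0.4 0 -1;0 0 0 0.15 -0.6 0 -1;0 0 0 0.2 -0.8 0 -1;0 0 0 0.25 -1 0 -1",
)

```text
time: 23.42
eef_pos: [0.5659, 0.1084, 0.1422]
tcp_rot: [1.0, 0.0, 0.0, 0.0]
contact_force: [0.3, 0.0, -0.5]
opening: 0.361
finger_force: 40.5
```

Emit:
send_rows(
  moves="0 0 0 0.08 -0.2 0 -1;0 0 0 0.16 -0.4 0 -1;0 0 0 0.24 -0.6 0 -1;0 0 0 0.295 -0.78 0 -1;0 0 0 0.295 -0.78 0.1 -1;0 0 0 0.295 -0.78 0.1 -1",
)

```text
time: 24.18
eef_pos: [0.6226, 0.2624, 0.1184]
tcp_rot: [1.0, 0.0, -0.003, 0.001]
contact_force: [-0.6, 0.1, -0.7]
opening: 0.364
finger_force: 40.5
```

Run:
```python
from h import *
import pickle
c=cam("wrist"); pickle.dump(c,open("w10.pkl","wb")); cv2.imwrite("pics/w10.png",c["image"][:,:,::-1]); print(ctrl.get_state()["eef_pos"])
```

```text
[0.62326072 0.26219749 0.11950052]
```

View pics/w10.png

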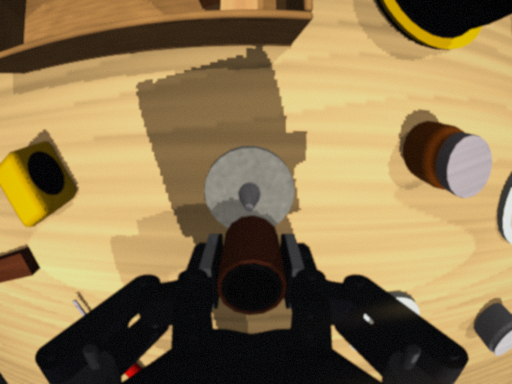

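Drum (rim (252,284)) in line with the small base's spigot (249,195); lowering and releasing.

Emit:
send_rows(
  moves="0 0 0 0 -0.003 0.1 -1;0 0 0 0 -0.003 0.2 -1;0 0 0 0 -0.003 0.3 -1;0 0 0 0 -0.003 0.36 -1;0 0 0 0 -0.003 0.395 -1;0 0 0 0 -0.003 0.395 -1",
)

```text
time: 24.98
eef_pos: [0.6251, 0.2642, 0.0426]
tcp_rot: [1.0, 0.0, 0.0, -0.0]
contact_force: [0.2, -0.1, -0.3]
opening: 0.361
finger_force: 40.4
```

Emit:
send_rows(
  moves="0 0 0 0 0 0 0.2;0 0 0 0 0 0 0.5;0 0 0 0 0 0 1;0 0 0 0 0 0 1;0 0 0 0 0 0 1;0 0 0 0 0 -0.15 1;0 0 0 0 0 -0.4 1;0 0 0 0 0 -0.8 1;0 0 0 -0.1 0.25 -0.8 1;0 0 0 -0.2 0.5 -0.8 1;0 0 0 -0.3 0.75 -0.8 1;0 0 0 -0.3 0.75 -0.8 1",
)

```text
time: 26.48
eef_pos: [0.5636, 0.1115, 0.2023]
tcp_rot: [1.0, -0.002, -0.0, 0.0]
contact_force: [-0.5, -0.2, 0.3]
opening: 1.001
finger_force: 0.0
```

Run:
```python
from h import *
c=cam("wrist"); t=cam("scene")
cv2.imwrite("pics/w11.png",np.vstack([c["image"][:230],t["image"][50:]])[:,:,::-1]); print(ctrl.get_state()["eef_pos"])
```

```text
[0.56486325 0.11383158 0.20267986]
```

View pics/w11.png

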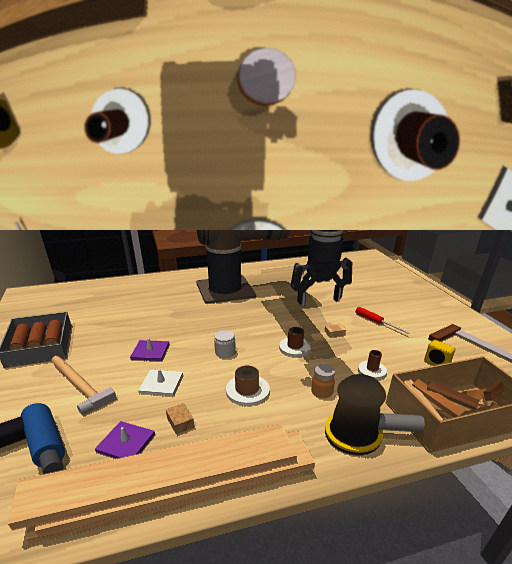

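All three drums stand upright and flat on their own bases, the square base is empty, the tin and jar are where they were, and the gripper is clear. Handing in.

```bash
python3 -c "
from plant import ctrl
print(ctrl.sign_off())"
```

```text
the job is handed in; nothing more can be done
None
```

I handed the job in at about 26.5 s: in the last pictures each drum stands upright on its own round base, the square base is empty, and the tin and jar look undisturbed (sign-off gave no verdict).

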